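# Feed the marking station: tip the blanks into the hopper and dock the empty tray

### The job

Pick up the blue tray by its leaning yellow grip with the four aluminium blanks in it, tip all four blanks out of it into the grey feed hopper, then set the empty tray upright in the black docking nest and press it down until the nest's stiff orange pad is fully down. Leave the other things on the bench where they are.

Things in the scene. Friction and masses are not known exactly. Their poses are not given: they have to be found in the camera images.
- tray: blue open tray (0.21 to 0.34 kg), loose. Origin: centre of the underside of its black foot (110 x 80, 12 high); x forward to the pouring end, y left, z up. Floor top 16 above the origin, x = -73 to 65, 108 wide inside; then a ramp rises at 25 deg to the open front edge. Side walls (y = +-56) and rear wall (x = -75) 56 high. A yellow blade on the rear wall leans 40 deg back (to -x) (mm)
- tray_grip (a point): grip point, in the middle of the yellow blade, in the tray frame (-98, 0, 82); frame parallel to the tray's. The blade is 10 thick, 60 wide (along the tray's y) and 56 long; it runs up along (-sin 40deg, 0, cos 40deg) in the tray frame, is 10 thick along (cos 40deg, 0, sin 40deg) and ends 20 beyond this point, its root 36 before it (mm)
- tray_spout (a point): middle of the front edge of the tray's pouring ramp, in the tray frame (105, 0, 35); frame parallel to the tray's (mm)
- hopper: grey feed hopper with a flared steel mouth and a yellow rim, fixed. Origin: centre of its underside on the table; z up. Square: mouth 210 x 210 at its rim 100 high, narrowing to a straight well 150 x 150 inside below 58 high; floor 10 high; base flange 200 x 200, 8 high (mm)
- dock: black docking nest, fixed, 170 (x) x 140 (y) x 24 high, green stripes on its short ends. Origin: centre of its underside; z up. A recess 118 (x) x 88 (y), edge chamfered 3, in its middle takes the tray's foot with 4 play on each side, either way round (mm)
- dock_pad (a joint): orange pad, floor of the nest's recess: 0 m = up (4 mm below the nest's top face), 0.007 m = fully down (the tray's origin then 13 mm above the nest's, its blue body 1 mm over the nest's top face). No spring: about 9 N of friction holds it where it is left, so the tray's own weight does not sink it
- blank1: aluminium blank 60 x 28 x 14 (about 60 g), loose, lying in the tray at the start. Origin: centre of its underside, x along its length (mm)
- blank2: aluminium blank 60 x 28 x 14 (about 60 g), loose, lying in the tray at the start. Origin: centre of its underside, x along its length (mm)
- blank3: aluminium blank 60 x 28 x 14 (about 60 g), loose, lying in the tray at the start. Origin: centre of its underside, x along its length (mm)
- blank4: aluminium blank 60 x 28 x 14 (about 60 g), loose, lying in the tray at the start. Origin: centre of its underside, x along its length (mm)
- lens_jar: bystander: amber glass jar, 54 across, 60 high; origin at the centre of its underside (mm)
- screwdriver: bystander: screwdriver lying flat, 190 long; origin under its middle (mm)
- spray: bystander: white bottle, 64 across, 170 high; origin at the centre of its underside (mm)
- sample_block: bystander: brass block 90 x 60 x 30; origin at the centre of its underside (mm)
Things that resemble listed ones, but are neither listed nor needed, are in the scene too. What is shaped like the blank3 but turquoise is not meant. Leave any turquoise look-alike of the dock alone.

How it is judged (in metres and radians):
On the way, in this order (a step that is already met when the one before it is completed fails the run):
1. the tray is lifted clear of the table (origin over 40 mm high) with all four blanks in it (height (world z) of tray above 0.04 m and x of blank1 in the frame of tray between -0.08 and 0.11 m and y of blank1 in the frame of tray between -0.056 and 0.056 m and z of each of blank1, blank2, blank3, blank4 in the frame of tray below 0.06 m and x of blank2 in the frame of tray between -0.08 and 0.11 m and y of blank2 in the frame of tray between -0.056 and 0.056 m and x of blank3 in the frame of tray between -0.08 and 0.11 m and y of blank3 in the frame of tray between -0.056 and 0.056 m and x of blank4 in the frame of tray between -0.08 and 0.11 m and y of blank4 in the frame of tray between -0.056 and 0.056 m), for 0.1 s.
2. all four blanks are in the hopper while the tray is still tipped by more than 30 deg with its front edge over the hopper (x of blank1 in the frame of hopper between -0.1 and 0.1 m and y of blank1 in the frame of hopper between -0.1 and 0.1 m and z of blank1 in the frame of hopper between 0 and 0.1 m and x of blank2 in the frame of hopper between -0.1 and 0.1 m and y of blank2 in the frame of hopper between -0.1 and 0.1 m and z of blank2 in the frame of hopper between 0 and 0.1 m and x of blank3 in the frame of hopper between -0.1 and 0.1 m and y of blank3 in the frame of hopper between -0.1 and 0.1 m and z of blank3 in the frame of hopper between 0 and 0.1 m and x of blank4 in the frame of hopper between -0.1 and 0.1 m and y of blank4 in the frame of hopper between -0.1 and 0.1 m and z of blank4 in the frame of hopper between 0 and 0.1 m and angle between tray's own z axis and vertical above 0.52 rad and horizontal distance between tray_spout and hopper below 0.15 m), for 0.05 s.
3. the tray stands in the docking nest and the pad is pushed down (over 5 of 7 mm) (horizontal distance between tray and dock below 0.012 m and angle between the x axis of tray and the x axis of dock, either way round below 0.12 rad and angle between tray's own z axis and vertical below 0.05 rad and z of tray in the frame of dock below 0.0165 m and value of joint dock_pad above 0.005 m), for 0.2 s.
At the end, for the whole second after the job is handed in: All four blanks lie at rest in the hopper below its rim; the released tray stands still in the nest, upright within 3 deg, within 12 mm of its centre and 7 deg of its long axis (either way round), origin under 16.5 mm above the nest's underside; the pad is down more than 5 of its 7 mm (all of step 3 and x of blank1 in the frame of hopper between -0.1 and 0.1 m and y of blank1 in the frame of hopper between -0.1 and 0.1 m and z of blank1 in the frame of hopper between 0 and 0.1 m and x of blank2 in the frame of hopper between -0.1 and 0.1 m and y of blank2 in the frame of hopper between -0.1 and 0.1 m and z of blank2 in the frame of hopper between 0 and 0.1 m and x of blank3 in the frame of hopper between -0.1 and 0.1 m and y of blank3 in the frame of hopper between -0.1 and 0.1 m and z of blank3 in the frame of hopper between 0 and 0.1 m and x of blank4 in the frame of hopper between -0.1 and 0.1 m and y of blank4 in the frame of hopper between -0.1 and 0.1 m and z of blank4 in the frame of hopper between 0 and 0.1 m and linear speed of each of blank1, blank2, blank3, blank4, tray below 0.02 m/s); the robot touches nothing.
It fails at once if a bystander (jar, screwdriver, bottle or brass block) is shifted by more than 40 mm (distance of any of lens_jar, screwdriver, spray, sample_block from where it was at the start of the episode above 0.04 m).
It also fails if it takes over 61 s, if anything falls off the work surface, if the arm or the gripper's body presses on something with over 40 N, if the wrist force passes 120 N, or if a joint passes its speed limit or range.

### The arm

A 6-joint arm with a two-finger parallel gripper is mounted at the origin on the work surface. World frame = base frame: x ahead of the robot, y to its left, z up, the work surface at z = 0. Lengths are in m, angles in degrees, forces in N, time in s.
With the tool pointing down it reaches from about 0.325 to 0.9 m from the base axis. Payload 6.1 kg.
Tool frame: the origin (TCP) lies on the mounting face of the last link; the fingertips stand 173 mm ahead of it and the grasp point (between the pads) lies 155 mm ahead of it (robot.tcp_to_tips is the distance from the TCP to the fingertips, in m); z points along the fingers, y is the line along which they close (so a half turn about z gives the same grasp; the last joint's range is limited). The gripper opens to 85 mm and grips with 20 to 120 N. Pads are 22 mm wide; open, the fingers measure 114 mm over their backs; the gripper's body (76 mm by 85 mm) begins 54 mm behind the grasp point. The pads swing forward as they close: fully open they stand 13 mm farther back than shut.
Start: joints at [61.301, 12.628, 87.462, -0, 79.91, -7.225], TCP at [0.229, 0.582, 0.405] pointing down, gripper open.
Joint ranges: [-170.65, 170.65], [-52.31, 119.04], [5.05, 147.46], [-71.25, 251.25], [11.57, 151.72], [-153.62, 153.62]. Speed limits (degrees/s): [147.25, 147.25, 172.46, 180, 180, 180].

### API

Orientations are given as a 3x3 rotation matrix whose columns are the frame's x, y, z axes.
In Python, from bench import robot, vision, ticket gives the robot as it stands.
- The arm moves only by the shell command python3 -m jog 'ROWS' [FORCE]. ROWS is text: rows parted by semicolons, each of 5 numbers parted by spaces: the finger opening in mm, from 0 to 85.4, then the shift along the world's x, y, z in mm, then the turn about the world's z in rad. A call has exactly 10 rows; each row shifts and turns the commanded pose from where the row before left it; what a row does not reach is not made up. A row lasts 1/12 s, in which the tool goes at most 41.7 mm and 7.16 degrees, less where a joint would pass 70% of its speed; a pose out of reach is approached as far as the arm can. A call is refused whole if a number of a shift passes 41.7 or a number of a turn 0.125, either way. A call with a gripper value outside its range is refused whole. The fingers move at their own pace and stop on an object; FORCE is the grip in N (left out, the last holds). Time passes only in rows, so rows that do not move let the fingers close, or fill a call up. It gives the time, the measured TCP pose, the force, the opening and the grip force at its end, in the units of the state.
- robot.state(): the state, without advancing time (a new reading comes with each control period).
- vision.camera(name): name is "side" or "top"; returns the picture (384x512x3 uint8, blue, green, red); there is no depth.
- vision.get_calibration(name): a dict with "vfov" (degrees; the focal length in pixels is half the picture's height over the tangent of half this angle, whatever the lens; pixels are square), "cx", "cy" (the principal point, pixels), "cam_to_world" (4x4, takes a point from camera to world coordinates). Camera axes: x right, y up, looking along -z (the intrinsics and any distortion apply to the point x, -y, -z); pixel columns grow to the right and rows downward; lengths in m; the calibration is good to about 2 mm. A picture is of the moment at which its call begins. get_calibration takes no time and is no camera call.
- ticket.close_job(): hands the job in; it is judged then, once.
The state is a dict: "time_s": time; "q": joint angles; "dq": joint speeds; "joint_efforts": joint torques, N m; "position": TCP position; "ee_rot": TCP orientation; "contact_force": force on the tool from outside, world axes, zero at the start; "wrist_torque": the same for the moment, N m; "grip_width": finger opening in m; "grip_force": force on a finger pad.
Only numpy, scipy, OpenCV 4.12 (cv2) and the standard library are available. Lean on these libraries where they do the work, as an engineer would, in place of code of your own. Each camera call takes 0.05 s, during which the arm holds its last target. There are 200 camera calls.

## Working session

There is one attempt and no reset: what is moved stays moved. The work goes in short steps, Python scripts to look and compute and a shell command to move; the robot and the scene stay as the last step left them, time stands still between calls to the robot, and variables do not carry over. Pictures are saved under pics/ and viewed, at most 10 in all, crops included, and the job is handed in when it is done.

```bash
mkdir -p pics
python3 - <<'E'
from bench import robot,vision
import cv2
for n in("top","side"):
    c=vision.get_calibration(n);print(n,c)
    cv2.imwrite(f"pics/{n}0.png",cv2.resize(vision.camera(n),(800,600),interpolation=cv2.INTER_CUBIC))
s=robot.state();print(s)
E
```

```text
top {'vfov': 46.029151904658285, 'cx': 255.90297313076803, 'cy': 187.3004579098338, 'cam_to_world': array([[-0.02147608,  0.98414755, -0.17604653,  0.35711079],
       [-0.99969997, -0.02321373, -0.00781666, -0.03815404],
       [-0.01177945,  0.17582584,  0.98435081,  1.40154018],
       [ 0.        ,  0.        ,  0.        ,  1.        ]])}
side {'vfov': 54.44422755752786, 'cx': 253.14798767710806, 'cy': 191.63926225077262, 'cam_to_world': array([[ 0.26068218,  0.57031607, -0.77896366, -0.40497249],
       [-0.96542158,  0.1560369 , -0.20883882, -0.28042099],
       [ 0.00244294,  0.80646889,  0.59127148,  0.81351401],
       [ 0.        ,  0.        ,  0.        ,  1.        ]])}
{'time_s': 0.1, 'q': array([ 6.13006409e+01,  1.26726837e+01,  8.75221224e+01, -1.94506761e-03,
        7.99110159e+01, -7.22547689e+00]), 'dq': array([ 0.0524427 , -0.09017794, -0.12628059, -0.05733708,  0.00246424,
       -0.01945941]), 'joint_efforts': array([ 1.47012612e-03, -4.98237240e+01, -3.90550447e+01, -6.56298585e-05,
        5.55261489e-03, -6.60914651e-06]), 'position': array([0.22868694, 0.5813823 , 0.40366025]), 'ee_rot': array([[-9.30586641e-01,  3.66070715e-01, -8.57609448e-04],
       [ 3.66071665e-01,  9.30585224e-01, -1.63609735e-03],
       [ 1.99151353e-04, -1.83647686e-03, -9.99998294e-01]]), 'contact_force': array([ 0.46371106, -0.1714698 ,  0.53751815]), 'wrist_torque': array([-0.02422668,  0.03773178,  0.02652409]), 'grip_force': 0.0, 'grip_width': 0.08565167570852998}
```

View pics/top0.png

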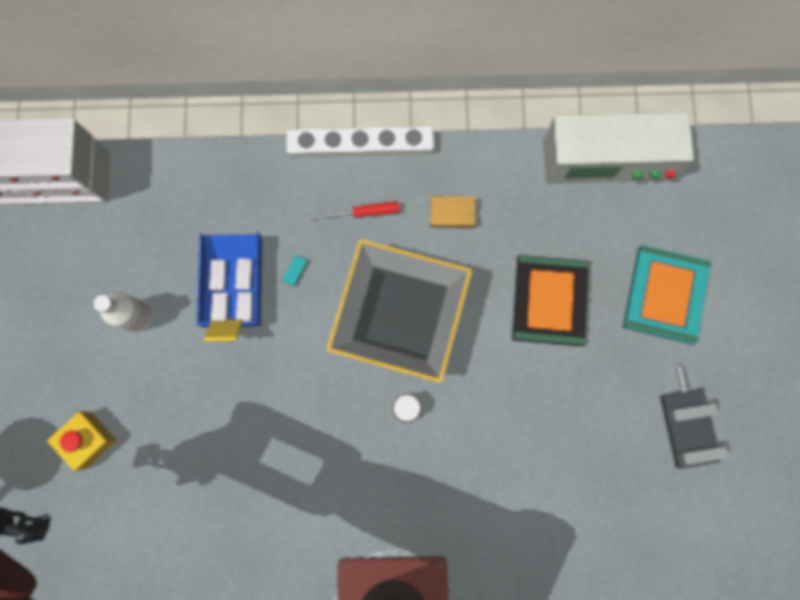

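View pics/side0.png

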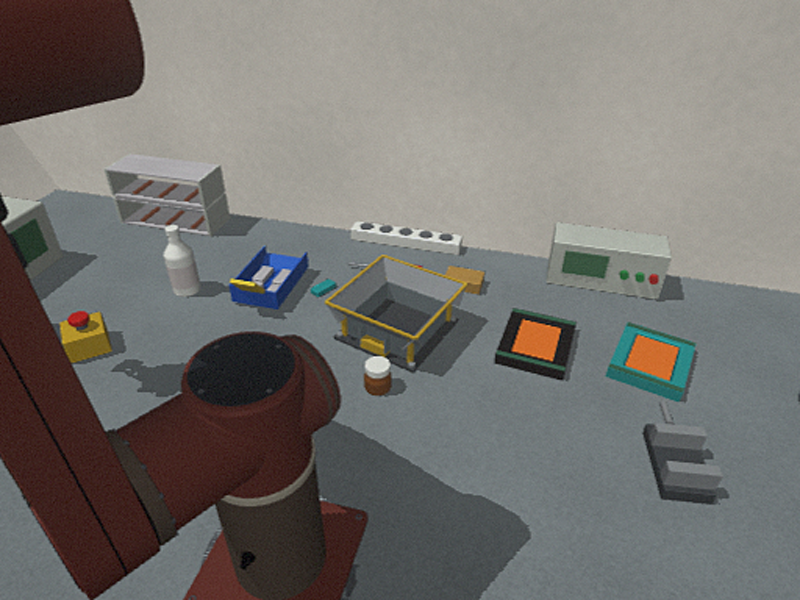

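```bash
cat > h.py <<'E'
from bench import robot,vision
import cv2,numpy as np
def ray(n,u,v,z,s=1.0):
    """world point at height z seen at pixel (u,v)"""
    c=vision.get_calibration(n);f=192/np.tan(np.radians(c["vfov"]/2));M=c["cam_to_world"]
    d=M[:3,:3]@np.array([(u-c["cx"])/f,-(v-c["cy"])/f,-1]);o=M[:3,3]
    return o+d*(z-o[2])/d[2]
def crop(im,x,y,w,h,k):
    return cv2.resize(im[y:y+h,x:x+w],None,fx=k,fy=k,interpolation=cv2.INTER_CUBIC)
E
python3 - <<'E'
from h import *
im=vision.camera("top")
cv2.imwrite("pics/c1.png",np.hstack([crop(im,110,140,76,90,5),crop(im,318,155,76,90,5)]))
# scaled 800x600 picture -> original = *0.64
for name,z,pts in [("hopper rim",.1,[(362,241),(471,269),(441,380),(329,350)]),
  ("base",0.0,[(393,600)]),("jar",.06,[(407,408)]),("spray",.17,[(103,303)]),("block",.03,[(453,212)])]:
    P=np.array([ray("top",u*.64,v*.64,z) for u,v in pts]);print(name,P.round(4).tolist(),P.mean(0).round(4))
    if len(P)==4:print(np.linalg.norm(P-np.roll(P,1,0),axis=1))
E
```

```text
hopper rim [[0.6912, 0.0419, 0.1], [0.6319, -0.1626, 0.1], [0.4257, -0.0996, 0.1], [0.4854, 0.1054, 0.1]] [ 0.5585 -0.0288  0.1   ]
[0.21536216 0.21288768 0.2155879  0.21350391]
base [[0.0241, -0.0017, 0.0]] [ 0.0241 -0.0017  0.    ]
jar [[0.3771, -0.0362, 0.06]] [ 0.3771 -0.0362  0.06  ]
spray [[0.5711, 0.4991, 0.17]] [0.5711 0.4991 0.17  ]
block [[0.7647, -0.1377, 0.03]] [ 0.7647 -0.1377  0.03  ]
```

View pics/c1.png

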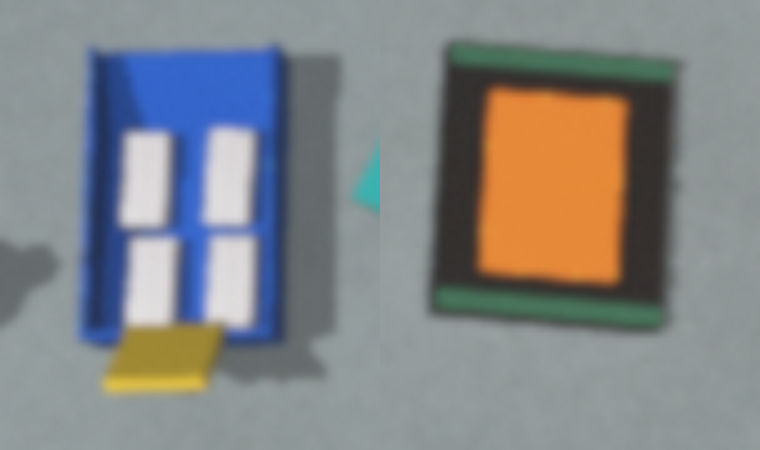

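Run:
```python
from h import *
def P(pts,z,x0,off=0,y0=140):
    return np.array([ray("top",x0+(x-off+.5)/5-.5,y0+(y+.5)/5-.5,z) for x,y in pts])
def rep(n,p):
    print(n,p.round(4)[:,:2].tolist(),"mean",p.mean(0).round(4)[:2],"sides",np.linalg.norm(p-np.roll(p,-1,0),axis=1).round(4))
w=P([(92,48),(279,46),(282,344),(81,341)],.056,110);rep("tray walls top",w)
b=P([(105,376),(209,376)],.100,110);rep("blade edge",b)
r=P([(103,390),(206,390)],.094,110);rep("blade rear edge",r)
d=P([(449,42),(680,62),(663,330),(431,313)],.024,318,380,155);rep("dock",d)
q=P([(488,86),(629,97),(618,284),(478,272)],.020,318,380,155);rep("pad",q)
ang=lambda v:np.degrees(np.arctan2(v[1],v[0]))
for n,p in(("tray",w),("dock",d),("pad",q)):print(n,"yaw long",ang(p[0]-p[3]),ang(p[1]-p[2]),"short+90",ang(p[0]-p[1])-90,ang(p[3]-p[2])-90)
print("blade yaw",ang(b[0]-b[1])-90,ang(r[0]-r[1])-90)
print(np.degrees(np.arctan2(.3661,.9306)))
```

```text
tray walls top [[0.7263, 0.364], [0.7247, 0.2485], [0.5397, 0.2441], [0.5443, 0.3654]] mean [0.6337 0.3055] sides [0.1155 0.185  0.1214 0.1819]
blade edge [[0.5174, 0.3376], [0.516, 0.2771]] mean [0.5167 0.3074] sides [0.0606 0.0606]
blade rear edge [[0.5099, 0.3403], [0.5086, 0.2801]] mean [0.5093 0.3102] sides [0.0602 0.0602]
dock [[0.6749, -0.2644], [0.6587, -0.4071], [0.492, -0.3853], [0.5056, -0.2448]] mean [ 0.5828 -0.3254] sides [0.1437 0.1682 0.1412 0.1705]
pad [[0.6471, -0.2878], [0.638, -0.375], [0.5212, -0.3607], [0.5306, -0.2754]] mean [ 0.5843 -0.3248] sides [0.0876 0.1177 0.0858 0.1172]
tray yaw long -0.46284573974116533 1.3500905207989005 short+90 -0.7807010493144588 -2.1778625253534045
dock yaw long -6.598930694422799 -7.449722379785368 short+90 -6.485538348533453 -5.528996959826131
pad yaw long -6.0801168635400655 -6.981553260019199 short+90 -5.95481320966708 -6.275159926988053
blade yaw -1.3093066559905964 -1.3050893105797172
21.474780693316625
```

Black nest with green stripes at top picture (551,300) is the dock; (668,294) is the turquoise look‑alike (left alone). The blanks meant are the four light ones inside the tray; the turquoise one at (295,270) is not. Tray yaw ≈ -0.5°, grip at ≈ (0.523, 0.308).

```bash
python3 -m jog '85 29.4 -27.3 0 0.0367;85 29.4 -27.3 0 0.0367;85 29.4 -27.3 0 0.0367;85 29.4 -27.3 0 0.0367;85 29.4 -27.3 0 0.0367;85 29.4 -27.3 0 0.0367;85 29.4 -27.3 0 0.0367;85 29.4 -27.3 0 0.0367;85 29.4 -27.3 0 0.0367;85 29.4 -27.3 0 0.0367'
python3 -m jog '85 0 0 -10 0;85 0 0 -10 0;85 0 0 -10 0;85 0 0 -10 0;85 0 0 -10 0;85 0 0 -10 0;85 0 0 -10 0;85 0 0 0 0;85 0 0 0 0;85 0 0 0 0'
python3 - <<'E'
from h import *
a=vision.camera("top");b=vision.camera("side")
cv2.imwrite("pics/c2.png",np.hstack([crop(a,100,130,95,120,4),crop(b,130,80,100,120,4)]))
E
```

```text
time_s: 0.98
position: [0.5239, 0.3069, 0.4045]
ee_rot: [[-1.0, 0.006, -0.0], [0.006, 1.0, -0.0], [0.0, -0.0, -1.0]]
contact_force: [1.4, 0.2, 0.6]
grip_width: 0.0849
grip_force: 0.0
time_s: 1.82
position: [0.5228, 0.3089, 0.3351]
ee_rot: [[-1.0, 0.007, 0.001], [0.007, 1.0, 0.0], [-0.001, 0.0, -1.0]]
contact_force: [-0.7, -0.4, 0.4]
grip_width: 0.085
grip_force: 0.0
```

View pics/c2.png

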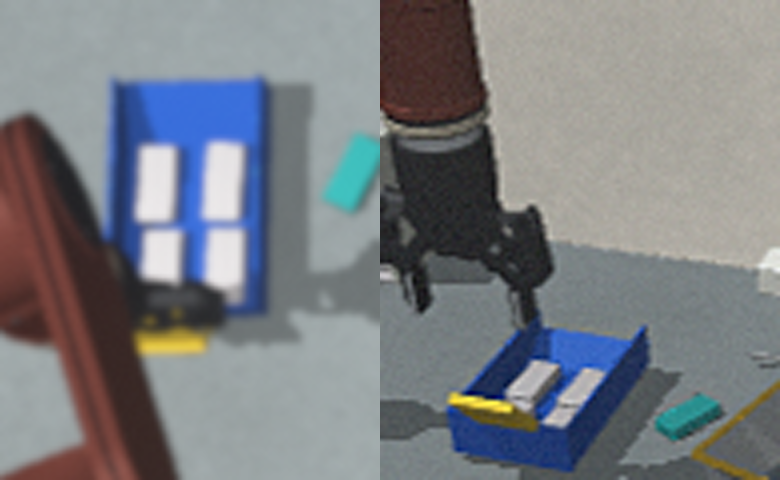

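The gripper is over the yellow blade, fingers straddling it in y (top crop ≈ (175,310)); the tray is unmoved. Descend and close.

```bash
python3 -m jog '85 0 0 -12 0;85 0 0 -12 0;85 0 0 -12 0;85 0 0 -12 0;85 0 0 -12 0;85 0 0 -12 0;85 0 0 -12 0;85 0 0 -10 0;85 0 0 -8 0;85 0 0 0 0'
python3 -m jog '50 0 0 0 0;50 0 0 0 0;50 0 0 0 0;50 0 0 0 0;50 0 0 0 0;50 0 0 0 0;50 0 0 0 0;50 0 0 0 0;50 0 0 0 0;50 0 0 0 0' 120
```

```text
time_s: 2.75
position: [0.522, 0.3082, 0.2302]
ee_rot: [[-1.0, 0.008, -0.003], [0.008, 1.0, -0.001], [0.003, -0.001, -1.0]]
contact_force: [-0.5, 0.4, 0.1]
grip_width: 0.0852
grip_force: 0.0
time_s: 3.58
position: [0.5232, 0.3089, 0.2342]
ee_rot: [[-1.0, 0.008, 0.002], [0.008, 1.0, 0.001], [-0.002, 0.001, -1.0]]
contact_force: [-3.1, 0.3, 5.8]
grip_width: 0.0577
grip_force: 128.7
```

```bash
python3 -m jog '40 0 0 2 0;40 0 0 4 0;40 0 0 6 0;40 0 0 8 0;40 0 0 10 0;40 0 0 10 0;40 0 0 10 0;40 0 0 10 0;40 0 0 8 0;40 0 0 4 0' 120
python3 - <<'E'
from h import *
a=vision.camera("top");b=vision.camera("side");print(robot.state()["wrist_torque"])
cv2.imwrite("pics/c3.png",np.hstack([crop(a,100,130,95,120,4),crop(b,130,80,100,120,4)]))
E
```

```text
time_s: 4.42
position: [0.5233, 0.3088, 0.3069]
ee_rot: [[-1.0, 0.008, 0.003], [0.008, 1.0, 0.001], [-0.002, 0.001, -1.0]]
contact_force: [0.8, 0.9, -3.8]
grip_width: 0.0581
grip_force: 128.9
[ 0.02909164  0.37185499 -0.00082142]
```

View pics/c3.png

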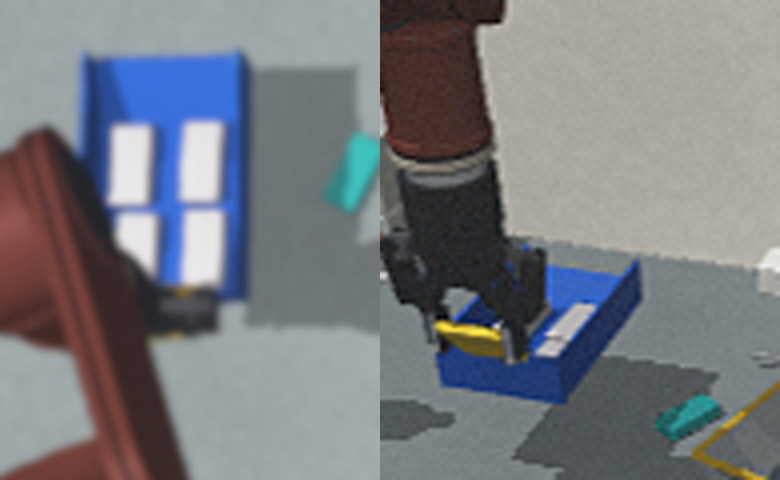

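Tray lifted level with all four blanks in it (white, top crop (130,165),(203,160),(138,250),(203,245)). Carry over to the hopper.

```bash
python3 -m jog '40 -3 -2 3 -0.0144;40 -3 -5 6 -0.0144;40 -3 -9 10 -0.0144;40 -3 -13 13 -0.0144;40 -3 -17 15 -0.0144;40 -3 -18 15 -0.0144;40 -3 -18 15 -0.0144;40 -3 -18 15 -0.0144;40 -3 -18 14 -0.0144;40 -3 -18 14 -0.0144' 120
python3 -m jog '40 -4 -18 8 -0.0144;40 -4 -18 8 -0.0144;40 -4 -18 8 -0.0144;40 -4 -18 8 -0.0144;40 -4 -18 8 -0.0144;40 -4 -18 6 -0.0144;40 -4 -18 4 -0.0144;40 -4 -18 3 -0.0144;40 -4 -16 0 -0.0144;40 -4 -10 0 -0.0144'
python3 -m jog '40 0 0 0 0;40 0 0 0 0;40 0 0 0 0;40 0 0 0 0;40 0 0 0 0;40 0 0 0 0;40 0 0 0 0;40 0 0 0 0;40 0 0 0 0;40 0 0 0 0' 50
python3 - <<'E'
from h import *
a=vision.camera("top");b=vision.camera("side");print(robot.state()["wrist_torque"])
cv2.imwrite("pics/c4.png",np.hstack([crop(a,180,120,150,180,2.6),crop(b,130,40,150,180,2.6)]))
E
```

```text
time_s: 5.35
position: [0.492, 0.1715, 0.4252]
ee_rot: [[-0.988, 0.153, -0.001], [0.153, 0.988, -0.0], [0.001, -0.0, -1.0]]
contact_force: [0.8, -0.6, -4.4]
grip_width: 0.0581
grip_force: 129.2
time_s: 6.18
position: [0.452, 0.0012, 0.4777]
ee_rot: [[-0.956, 0.294, -0.0], [0.294, 0.956, -0.001], [0.0, -0.001, -1.0]]
contact_force: [-0.4, -0.1, -3.9]
grip_width: 0.0579
grip_force: 129.3
time_s: 7.02
position: [0.4528, 0.0027, 0.4777]
ee_rot: [[-0.957, 0.291, -0.0], [0.291, 0.957, 0.0], [0.0, -0.0, -1.0]]
contact_force: [-0.3, 0.2, -5.1]
grip_width: 0.0578
grip_force: 129.3
[0.04749636 0.35625212 0.00999254]
```

View pics/c4.png

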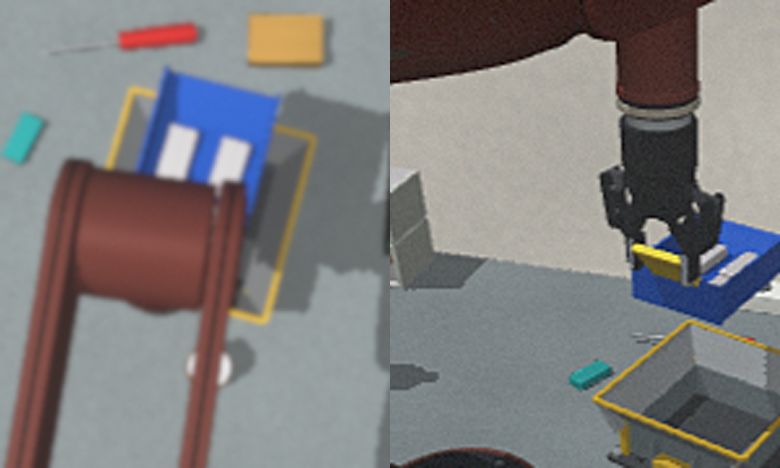

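The tray hangs level over the hopper, blanks still in. The grip did not drop to 50 N; try with a changed opening.

```bash
python3 -m jog '45 0 0 0 0;45 0 0 0 0;45 0 0 0 0;45 0 0 0 0;45 0 0 0 0;45 0 0 0 0;45 0 0 0 0;45 0 0 0 0;45 0 0 0 0;45 0 0 0 0' 40
python3 -c "
from h import *
print(robot.state()['wrist_torque'],robot.state()['grip_force'])"
```

```text
time_s: 7.95
position: [0.4528, 0.0026, 0.4777]
ee_rot: [[-0.957, 0.291, -0.0], [0.291, 0.957, 0.0], [0.0, 0.0, -1.0]]
contact_force: [-0.0, 0.7, -4.1]
grip_width: 0.0583
grip_force: 129.3
[0.12239843 0.3557967  0.00230985] 129.28040027618408
```

```bash
python3 -m jog '56 0 0 0 0;56 0 0 0 0;56 0 0 0 0;56 0 0 0 0;56 0 0 0 0;57 0 0 0 0;57 0 0 0 0;57 0 0 0 0;57 0 0 0 0;57 0 0 0 0' 20
python3 -c "
from h import *
print(robot.state()['wrist_torque'],robot.state()['grip_force'])"
```

```text
time_s: 8.78
position: [0.4528, 0.0026, 0.4777]
ee_rot: [[-0.957, 0.292, 0.0], [0.292, 0.957, -0.0], [-0.0, 0.0, -1.0]]
contact_force: [-1.4, 1.6, -5.6]
grip_width: 0.0578
grip_force: 129.3
[ 0.0780504   0.37920418 -0.0681753 ] 129.27751779556274
```

```bash
for i in 1; do python3 -m jog '57.6 0 0 0 0;57.8 0 0 0 0;57.8 0 0 0 0;58.0 0 0 0 0;58.0 0 0 0 0;58.2 0 0 0 0;58.2 0 0 0 0;58.2 0 0 0 0;58.2 0 0 0 0;58.2 0 0 0 0' 20; python3 -c "
from h import *
print(robot.state()['wrist_torque'],robot.state()['grip_force'])"; done
```

```text
time_s: 9.62
position: [0.4528, 0.0026, 0.4777]
ee_rot: [[-0.957, 0.292, 0.0], [0.292, 0.957, -0.0], [-0.0, -0.0, -1.0]]
contact_force: [-0.5, -0.3, -4.5]
grip_width: 0.0586
grip_force: 98.6
[ 0.13209455  0.42306678 -0.00836414] 98.63832592964172
```

```bash
python3 -m jog '58.3 0 0 0 0;58.3 0 0 0 0;58.4 0 0 0 0;58.4 0 0 0 0;58.5 0 0 0 0;58.5 0 0 0 0;58.5 0 0 0 0;58.5 0 0 0 0;58.5 0 0 0 0;58.5 0 0 0 0' 20; python3 -c "
from h import *
print(robot.state()['wrist_torque'],robot.state()['grip_force'])"
```

```text
time_s: 10.45
position: [0.4528, 0.0026, 0.4777]
ee_rot: [[-0.957, 0.292, 0.0], [0.292, 0.957, -0.0], [-0.0, 0.0, -1.0]]
contact_force: [-0.7, -0.1, -4.3]
grip_width: 0.0586
grip_force: 82.3
[ 0.11698872  0.34757264 -0.03457173] 82.3097562789917
```

```bash
python3 -m jog '58.6 0 0 0 0;58.7 0 0 0 0;58.8 0 0 0 0;58.9 0 0 0 0;59 0 0 0 0;59 0 0 0 0;59 0 0 0 0;59 0 0 0 0;59 0 0 0 0;59 0 0 0 0' 20; python3 -c "
from h import *
print(robot.state()['wrist_torque'],robot.state()['grip_force'])"
python3 -m jog '59.1 0 0 0 0;59.1 0 0 0 0;59.2 0 0 0 0;59.2 0 0 0 0;59.2 0 0 0 0;59.2 0 0 0 0;59.2 0 0 0 0;59.2 0 0 0 0;59.2 0 0 0 0;59.2 0 0 0 0' 20
python3 - <<'E'
from h import *
print(robot.state()['wrist_torque'],robot.state()['grip_force'])
a=vision.camera("top");b=vision.camera("side")
cv2.imwrite("pics/c5.png",np.hstack([crop(a,180,120,150,180,2.6),crop(b,130,40,150,180,2.6)]))
E
```

```text
time_s: 11.28
position: [0.4528, 0.0026, 0.4777]
ee_rot: [[-0.957, 0.292, -0.0], [0.292, 0.957, -0.0], [0.0, -0.0, -1.0]]
contact_force: [-0.3, -0.4, -5.4]
grip_width: 0.0589
grip_force: 55.0
[0.09369995 0.42458327 0.02892675] 54.99616742134094
time_s: 12.12
position: [0.4528, 0.0026, 0.4777]
ee_rot: [[-0.957, 0.292, -0.0], [0.292, 0.957, -0.0], [-0.0, -0.0, -1.0]]
contact_force: [0.0, -0.7, -4.6]
grip_width: 0.0595
grip_force: 44.0
[0.06731182 0.39963384 0.03327809] 44.01823282241821
```

```bash
python3 -m jog '59.3 0 0 0 0;59.3 0 0 0 0;59.4 0 0 0 0;59.4 0 0 0 0;59.5 0 0 0 0;59.5 0 0 0 0;59.5 0 0 0 0;59.5 0 0 0 0;59.5 0 0 0 0;59.5 0 0 0 0' 20; python3 -c "
from h import *
print(robot.state()['wrist_torque'],robot.state()['grip_force'])"
```

```text
time_s: 13.05
position: [0.4529, 0.0026, 0.4777]
ee_rot: [[-0.957, 0.291, 0.0], [0.291, 0.957, -0.0], [-0.0, -0.0, -1.0]]
contact_force: [1.2, -1.1, -5.7]
grip_width: 0.0597
grip_force: 27.9
[0.10520129 0.11669273 0.01725401] 27.869369387626648
```

The wrist moment dropped: the tray has swung. Look.

Run:
```python
from h import *
print(robot.state()['wrist_torque'],robot.state()['grip_force'])
a=vision.camera("top");b=vision.camera("side")
cv2.imwrite("pics/c6.png",np.hstack([crop(a,180,120,150,180,2.6),crop(b,180,70,140,168,2.786)[:468]]))
```

```text
[0.10520129 0.11669273 0.01725401] 27.869369387626648
```

View pics/c6.png

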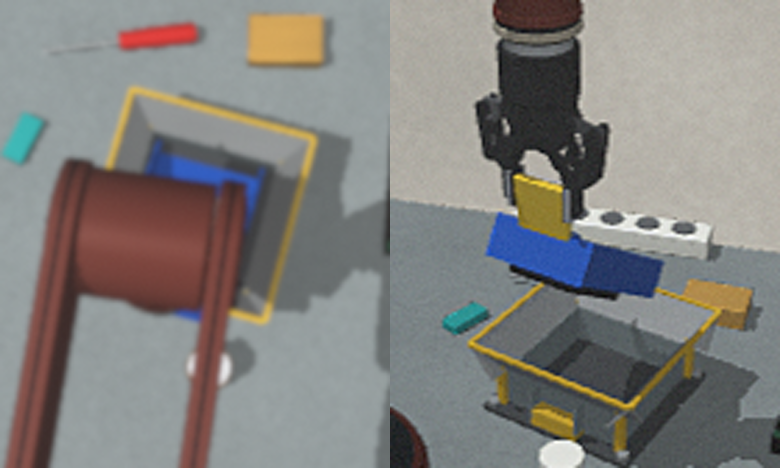

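Tray is tipped about 50° nose-down over the mouth; weight says the blanks are still inside. Loosen slightly more and look at the weight.

```bash
python3 -m jog '59.55 0 0 0 0;59.55 0 0 0 0;59.6 0 0 0 0;59.6 0 0 0 0;59.6 0 0 0 0;59.6 0 0 0 0;59.6 0 0 0 0;59.6 0 0 0 0;59.6 0 0 0 0;59.6 0 0 0 0' 20
cat > w.py <<'E'
from h import *
S=[]
for i in range(5):
    im=vision.camera("top");s=robot.state();S.append([*s['contact_force'],*s['wrist_torque'],s['grip_force']])
print(np.mean(S,0).round(2))
E
python3 w.py
```

```text
time_s: 13.98
position: [0.4528, 0.0026, 0.4777]
ee_rot: [[-0.957, 0.291, 0.0], [0.291, 0.957, -0.0], [-0.0, -0.0, -1.0]]
contact_force: [0.3, -0.2, -4.4]
grip_width: 0.0597
grip_force: 22.3
[-0.3   0.1  -4.38  0.06  0.23 -0.   22.28]
```

```bash
python3 -m jog '59.6 11.5 -3.5 0 0;59.6 -11.5 3.5 0 0;59.6 11.5 -3.5 0 0;59.6 -11.5 3.5 0 0;59.6 11.5 -3.5 0 0;59.6 -11.5 3.5 0 0;59.6 11.5 -3.5 0 0;59.6 -11.5 3.5 0 0;59.6 0 0 0 0;59.6 0 0 0 0' 20
python3 w.py
```

```text
time_s: 15.07
position: [0.4529, 0.0027, 0.4783]
ee_rot: [[-0.957, 0.291, 0.002], [0.291, 0.957, -0.0], [-0.002, 0.0, -1.0]]
contact_force: [0.7, -0.2, -2.9]
grip_width: 0.0599
grip_force: 21.9
[-5.00e-02 -2.30e-01 -2.47e+00 -1.00e-02 -3.00e-02 -2.00e-02  2.19e+01]
```

Run:
```python
from h import *
a=vision.camera("top");b=vision.camera("side")
cv2.imwrite("pics/c7.png",np.hstack([crop(a,215,150,90,108,4.33),crop(b,190,70,130,156,3)[:467]]))
```

```text
Traceback (most recent call last):
ValueError: all the input array dimensions except for the concatenation axis must match exactly, but along dimension 0, the array at index 0 has size 468 and the array at index 1 has size 467
```

Run:
```python
from h import *
a=vision.camera("top");b=vision.camera("side")
cv2.imwrite("pics/c7.png",np.hstack([crop(a,215,150,90,108,4)[:430],crop(b,190,70,130,156,3)[:430]]))
```

```text
(no output)
```

View pics/c7.png

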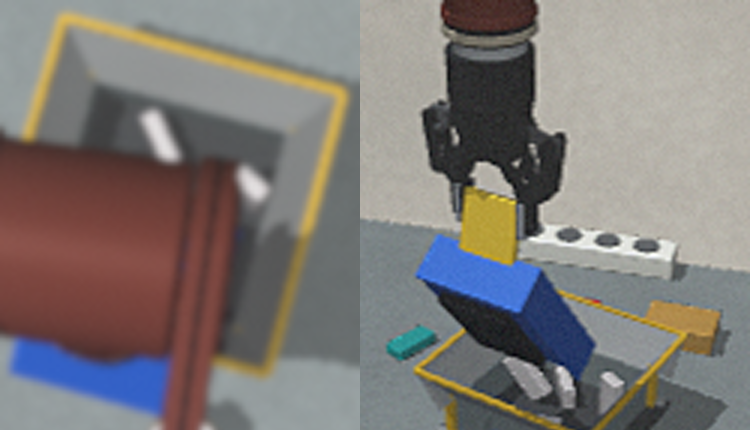

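Tray steeply tipped over the hopper; three blanks visible in the well (side crop (527,378),(565,385),(610,390)), the fourth may be hidden behind the tray. One more shake and weigh.

```bash
python3 -m jog '59.6 11.5 -3.5 0 0;59.6 -11.5 3.5 0 0;59.6 11.5 -3.5 0 0;59.6 -11.5 3.5 0 0;59.6 11.5 -3.5 0 0;59.6 -11.5 3.5 0 0;59.6 0 0 0 0;59.6 0 0 0 0;59.6 0 0 0 0;59.6 0 0 0 0' 20
python3 w.py
```

```text
time_s: 16.35
position: [0.453, 0.0025, 0.4778]
ee_rot: [[-0.957, 0.292, 0.0], [0.292, 0.957, -0.0], [-0.0, 0.0, -1.0]]
contact_force: [0.4, 0.6, -1.3]
grip_width: 0.0598
grip_force: 21.7
[-3.000e-01 -2.600e-01 -2.080e+00  2.000e-02  1.000e-02  3.000e-02
  2.171e+01]
```

Weight ≈ 0.22 kg, i.e. the empty tray. Lift away, sideways to the free patch where the tray stood, then check the hopper.

```bash
python3 -m jog '59.5 0 0 10 0;59.5 0 0 15 0;59.5 0 0 15 0;59.5 0 0 15 0;59.5 0 5 5 0;59.5 3 8 0 0.01;59.5 4 12 0 0.015;59.5 5 16 0 0.018;59.5 6 20 0 0.02;59.5 6 20 0 0.02' 30
python3 -m jog '59.5 7 22 0 0.02;59.5 7 24 0 0.02;59.5 7 26 0 0.02;59.5 7 26 0 0.02;59.5 7 26 0 0.02;59.5 7 26 0 0.02;59.5 7 26 0 0.02;59.5 7 25 0 0.02;59.5 7 20 0 0.02;59.5 7 15 0 0.02'
python3 - <<'E'
from h import *
a=vision.camera("top");b=vision.camera("side")
cv2.imwrite("pics/c8.png",np.hstack([crop(a,205,145,100,108,4)[:430],crop(b,130,60,130,156,3)[:430]]))
E
python3 w.py
```

```text
time_s: 17.43
position: [0.4769, 0.085, 0.5367]
ee_rot: [[-0.978, 0.21, -0.001], [0.21, 0.978, 0.0], [0.001, -0.0, -1.0]]
contact_force: [0.7, -0.5, -2.1]
grip_width: 0.0598
grip_force: 21.7
time_s: 18.27
position: [0.5464, 0.3225, 0.5359]
ee_rot: [[-1.0, 0.009, -0.002], [0.009, 1.0, -0.0], [0.002, -0.0, -1.0]]
contact_force: [-0.5, -0.4, -1.4]
grip_width: 0.0593
grip_force: 21.7
[ 5.000e-02 -1.500e-01 -2.230e+00 -2.000e-02  2.000e-02  1.000e-02
  2.169e+01]
```

View pics/c8.png

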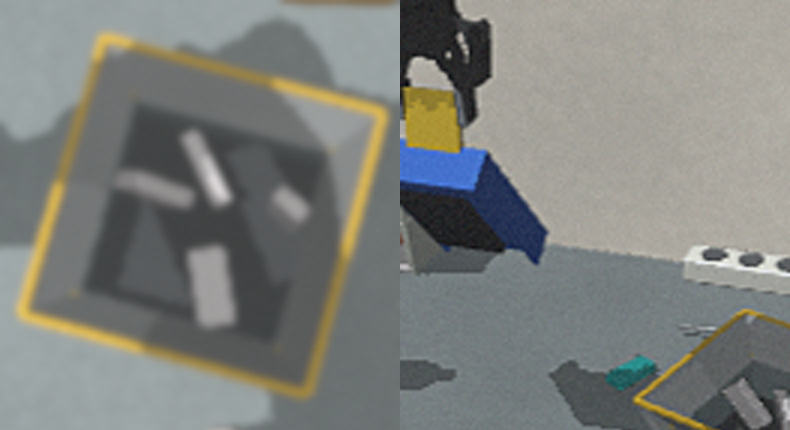

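All four blanks lie in the hopper well (top crop (205,168),(155,188),(290,205),(210,287)). Now tip the empty tray back upright on the bench by setting its front edge down and drawing the grip back and down.

```bash
python3 -m jog '59.5 4 0 -10 0;59.5 4 0 -15 0;59.5 4 0 -20 0;59.5 4 0 -20 0;59.5 4 0 -20 0;59.5 4 0 -20 0;59.5 4 0 -20 0;59.5 4 0 -18 0;59.5 4 0 -13 0;59.5 4 0 -9 0'
python3 -m jog '59.5 0 0 -10 0;59.5 -8 0 -6 0;59.5 -14 0 -4 0;59.5 -14 0 -4 0;59.5 -16 0 -7 0;59.5 -17 0 -8 0;59.5 -15 0 -10 0;59.5 -15 0 -11 0;59.5 0 0 0 0;59.5 0 0 0 0'
python3 - <<'E'
from h import *
a=vision.camera("top");b=vision.camera("side");print(robot.state()['grip_force'])
cv2.imwrite("pics/c9.png",np.hstack([crop(a,80,120,110,120,3.6)[:430],crop(b,110,60,130,156,3)[:430]]))
E
```

```text
time_s: 19.45
position: [0.5868, 0.3188, 0.3702]
ee_rot: [[-1.0, 0.014, -0.002], [0.014, 1.0, -0.001], [0.002, -0.001, -1.0]]
contact_force: [-0.1, 0.2, -1.9]
grip_width: 0.0599
grip_force: 21.7
time_s: 20.28
position: [0.4876, 0.3198, 0.3132]
ee_rot: [[-1.0, 0.012, 0.0], [0.012, 1.0, 0.0], [-0.0, 0.0, -1.0]]
contact_force: [0.2, 0.4, -1.5]
grip_width: 0.0598
grip_force: 21.2
21.248440146446228
```

View pics/c9.png

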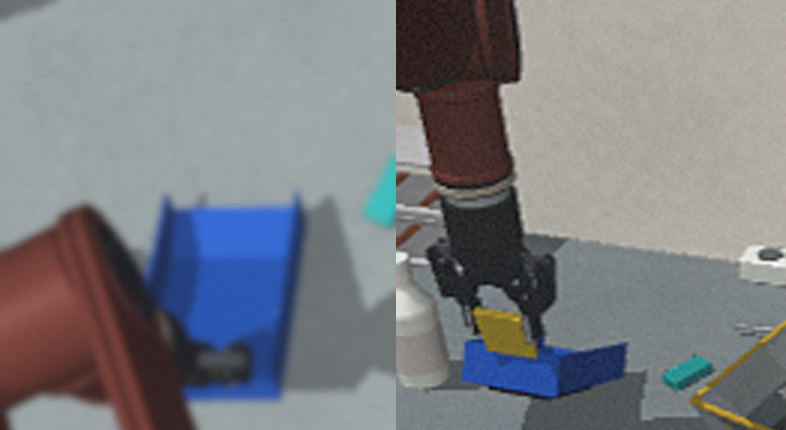

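Tray now about 35° nose-down with its front edge on the bench. Roll it flat.

```bash
python3 -m jog '59.5 -10 0 -7 0;59.5 -10 0 -7 0;59.5 -10 0 -7 0;59.5 -8 0 -8 0;59.5 -8 0 -8 0;59.5 -8 0 -8 0;59.5 -6.5 0 -10 0;59.5 -6.5 0 -10 0;59.5 -6.5 0 -10 0;59.5 0 0 -5 0'
python3 -m jog '59.5 0 0 -2 0;59.5 0 0 0 0;59.5 0 0 0 0;85 0 0 0 0;85 0 0 0 0;85 0 0 0 0;85 0 0 0 0;85 0 0 0 0;85 0 0 0 0;85 0 0 0 0'
cat > tray.py <<'E'
# fit the tray's blue/yellow outline numerically: print blue & yellow masks' rectangles from top
from h import *
a=vision.camera("top");H=cv2.cvtColor(a,cv2.COLOR_BGR2HSV)
def q(lo,hi,z,n):
    m=cv2.inRange(H,lo,hi);m[:,:90]*=1
    k,l,st,c=cv2.connectedComponentsWithStats(m)
    for i in np.argsort(-st[1:,4])[:2]+1:
        if st[i,4]<40:continue
        p=cv2.findContours((l==i).astype(np.uint8),0,2)[0][0]
        b=cv2.boxPoints(cv2.minAreaRect(p));print(n,st[i].tolist(),[ray("top",*x,z)[:2].round(3).tolist() for x in b])
q((105,120,40),(125,255,255),.056,"blue");q((22,110,60),(33,255,255),.097,"yellow")
E
python3 tray.py; python3 w.py
```

```text
time_s: 21.22
position: [0.4123, 0.3199, 0.232]
ee_rot: [[-1.0, 0.012, -0.004], [0.013, 1.0, -0.0], [0.004, -0.0, -1.0]]
contact_force: [-14.4, -2.4, 26.9]
grip_width: 0.0596
grip_force: 23.9
time_s: 22.05
position: [0.4143, 0.3195, 0.2305]
ee_rot: [[-1.0, 0.013, -0.0], [0.013, 1.0, -0.0], [0.0, -0.0, -1.0]]
contact_force: [0.1, 0.3, -0.0]
grip_width: 0.0852
grip_force: 0.0
blue [122, 184, 42, 60, 2183] [[0.441, 0.375], [0.62, 0.376], [0.614, 0.253], [0.436, 0.255]]
yellow [30, 264, 41, 37, 741] [[0.333, 0.623], [0.395, 0.558], [0.331, 0.495], [0.27, 0.561]]
yellow [210, 154, 92, 90, 625] [[0.484, 0.111], [0.7, 0.051], [0.634, -0.165], [0.421, -0.1]]
[ 0.16  0.14 -0.04  0.01 -0.02  0.02  0.  ]
```

Tray flat on the bench (blue outline 179 × 122, front edge x ≈ 0.617). Regrip hard, lift, carry to the nest.

```bash
python3 -m jog '85 0 0 2 0;85 0 0 2 0;40 0 0 0 0;40 0 0 0 0;40 0 0 0 0;40 0 0 0 0;40 0 0 0 0;40 0 0 0 0;40 0 0 0 0;40 0 0 0 0' 120
python3 -m jog '40 0 0 4 0;40 0 0 8 0;40 0 0 14 0;40 0 0 20 0;40 0 0 24 0;40 0 0 24 0;40 0 0 24 0;40 0 0 24 0;40 0 0 16 0;40 0 0 8 0'
python3 -m jog '40 2.4 -8 0 -0.0033;40 2.4 -14 0 -0.0033;40 2.4 -20 0 -0.0033;40 2.4 -24 0 -0.0033;40 2.4 -24 0 -0.0033;40 2.4 -24 0 -0.0033;40 2.4 -24 0 -0.0033;40 2.4 -24 0 -0.0033;40 2.4 -24 0 -0.0033;40 2.4 -24 0 -0.0033'
python3 -m jog '40 2.4 -24 0 -0.0033;40 2.4 -24 0 -0.0033;40 2.4 -24 0 -0.0033;40 2.4 -24 0 -0.0033;40 2.4 -24 0 -0.0033;40 2.4 -24 0 -0.0033;40 2.4 -24 0 -0.0033;40 2.4 -24 0 -0.0033;40 2.4 -24 0 -0.0033;40 2.4 -24 0 -0.0033'
python3 -m jog '40 2.4 -24 0 -0.0033;40 2.4 -24 0 -0.0033;40 2.4 -24 0 -0.0033;40 2.4 -24 0 -0.0033;40 2.4 -24 0 -0.0033;40 2.4 -24 0 -0.0033;40 2.4 -18 0 -0.0033;40 2.4 -12 0 -0.0033;40 2.4 -7 0 -0.0033;40 2.4 -3 0 -0.0033'
python3 w.py
python3 - <<'E'
from h import *
a=vision.camera("top");np.save("a.npy",a);H=cv2.cvtColor(a,cv2.COLOR_BGR2HSV);m=cv2.inRange(H,(105,120,40),(125,255,255))
k,l,st,c=cv2.connectedComponentsWithStats(m)
for i in range(1,k):
  if st[i,4]>100:print(st[i])
x,y,w,h,_=st[1+np.argmax(st[1:,4])]
for r in range(y-3,y+h+3,4):
  c=np.where(m[max(r,0)])[0];print(r,(c.min(),c.max()) if len(c) else None,end=' ')
E
```

```text
time_s: 23.18
position: [0.4144, 0.3198, 0.2356]
ee_rot: [[-1.0, 0.013, 0.0], [0.013, 1.0, 0.0], [-0.0, 0.0, -1.0]]
contact_force: [-2.5, -0.9, 6.8]
grip_width: 0.0579
grip_force: 127.1
time_s: 24.02
position: [0.4146, 0.3198, 0.4039]
ee_rot: [[-1.0, 0.013, 0.004], [0.013, 1.0, 0.002], [-0.003, 0.002, -1.0]]
contact_force: [0.3, 0.4, -1.5]
grip_width: 0.0581
grip_force: 128.3
time_s: 24.85
position: [0.4376, 0.1079, 0.3988]
ee_rot: [[-0.999, 0.046, -0.003], [0.046, 0.999, -0.001], [0.003, -0.001, -1.0]]
contact_force: [1.3, -0.1, -2.2]
grip_width: 0.0582
grip_force: 128.5
time_s: 25.68
position: [0.4614, -0.1319, 0.3987]
ee_rot: [[-0.997, 0.079, -0.003], [0.079, 0.997, 0.001], [0.003, 0.001, -1.0]]
contact_force: [0.1, 0.8, -2.3]
grip_width: 0.0582
grip_force: 128.5
time_s: 26.52
position: [0.486, -0.3152, 0.3995]
ee_rot: [[-0.994, 0.113, -0.002], [0.113, 0.994, 0.001], [0.002, 0.001, -1.0]]
contact_force: [0.5, 0.9, -2.2]
grip_width: 0.0576
grip_force: 128.5
[ 8.0000e-02 -6.0000e-02 -2.1500e+00  3.0000e-02  1.9000e-01 -2.0000e-02
  1.2851e+02]
[ 343  141   48   66 2149]
138 None 142 (np.int64(347), np.int64(364)) 146 (np.int64(346), np.int64(389)) 150 (np.int64(346), np.int64(390)) 154 (np.int64(346), np.int64(390)) 158 (np.int64(345), np.int64(389)) 162 (np.int64(345), np.int64(390)) 166 (np.int64(344), np.int64(386)) 170 (np.int64(343), np.int64(384)) 174 (np.int64(345), np.int64(380)) 178 (np.int64(345), np.int64(377)) 182 (np.int64(345), np.int64(374)) 186 (np.int64(344), np.int64(371)) 190 (np.int64(344), np.int64(368)) 194 (np.int64(344), np.int64(365)) 198 (np.int64(344), np.int64(362)) 202 (np.int64(343), np.int64(359)) 206 (np.int64(345), np.int64(347))
```

```bash
cat > fit.py <<'E'
from h import *
import sys
def proj(p):
    c=vision.get_calibration("top");f=192/np.tan(np.radians(c["vfov"]/2));M=c["cam_to_world"]
    q=M[:3,:3].T@(np.asarray(p)-M[:3,3]);return np.array([c["cx"]+f*q[0]/-q[2],c["cy"]-f*q[1]/-q[2]])
def measure(a,zo,yaw,tcp):
    """front edge + left outer wall of tray (level, origin height zo) -> origin xy guess vs tcp+98mm"""
    K=6;A=cv2.resize(a,None,fx=K,fy=K,interpolation=cv2.INTER_CUBIC);H=cv2.cvtColor(A,cv2.COLOR_BGR2HSV)
    m=cv2.inRange(H,(105,130,40),(125,255,255))>0
    d=np.array([np.cos(yaw),np.sin(yaw)]);n=np.array([-d[1],d[0]]);o=np.array(tcp[:2])+.098*d
    e=[]
    for y in np.linspace(-.035,.035,15):
        p=proj([*(o+.105*d+y*n),zo+.035])
        t=(np.array([proj([*(o+(.105+s)*d+y*n),zo+.035]) for s in np.linspace(-.03,.03,121)])*K+K/2).astype(int)
        v=m[t[:,1],t[:,0]];i=np.where(v)[0]
        if len(i):e.append(np.linspace(-.03,.03,121)[i.max()])
    g=[]
    for x in np.linspace(-.02,.09,15):
        s=np.linspace(-.03,.03,121);t=(np.array([proj([*(o+x*d+(.058+q)*n),zo+.056]) for q in s])*K+K/2).astype(int)
        v=m[t[:,1],t[:,0]];i=np.where(v)[0]
        if len(i):g.append(s[i.max()])
    print("front err mm",(1e3*np.array(e)).round(1),"median",np.median(e)*1e3);print("left err mm",(1e3*np.array(g)).round(1),np.median(g)*1e3)
E
python3 - <<'E'
from fit import *
s=robot.state();measure(np.load("a.npy"),s["position"][2]-.2356,-np.arcsin(s["ee_rot"][0,1]),s["position"]);print(s["position"],np.degrees(np.arcsin(s["ee_rot"][0,1])))
E
```

```text
Traceback (most recent call last):
  File "fit.py", line 19, in measure
    s=np.linspace(-.03,.03,121);t=(np.array([proj([*(o+x*d+(.058+q)*n),zo+.056]) for q in s])*K+K/2).astype(int)
                                             ~~~~^^^^^^^^^^^^^^^^^^^^^^^^^^^^^^^
  File "fit.py", line 4, in proj
    c=vision.get_calibration("top");f=192/np.tan(np.radians(c["vfov"]/2));M=c["cam_to_world"]
ValueError: time passes only in moves, steps and waits
```

```bash
sed -i 's/^import sys/C=vision.get_calibration("top")/; s/c=vision.get_calibration("top");f=/c=C;f=/' fit.py
python3 - <<'E'
from fit import *
s=robot.state();measure(np.load("a.npy"),s["position"][2]-.2356,-np.arcsin(s["ee_rot"][0,1]),s["position"]);print(s["position"],np.degrees(np.arcsin(s["ee_rot"][0,1])))
E
```

```text
front err mm [1.5 1.5 1.5 1.5 1.  1.5 1.5 1.5 1.5 1.5 1.  1.5 1.  1.5 1. ] median 1.5000000000000013
left err mm [2.  2.  2.  2.  2.5 6.5 5.5 5.  3.5 3.  3.  3.5 3.5 3.5 3.5] 3.500000000000003
[ 0.48638961 -0.31349001  0.40071524] 6.3388665197940055
```

```bash
python3 -m jog '40 -1.5 0 -10 0;40 0 0 -18 0;40 0 0 -18 0;40 0 0 -18 0;40 0 0 -18 0;40 0 0 -16 0;40 0 0 -12 0;40 0 0 -8 0;40 0 0 -5 0;40 0 0 0 0'
python3 -m jog '40 0 0 -5 0;40 0 0 -3 0;40 0 0 -3 0;40 0 0 -3 0;40 0 0 -2 0;40 0 0 -2 0;40 0 0 0 0;40 0 0 0 0;40 0 0 0 0;40 0 0 0 0'
python3 w.py
```

```text
time_s: 27.65
position: [0.4845, -0.3141, 0.2766]
ee_rot: [[-0.994, 0.111, -0.001], [0.111, 0.994, 0.001], [0.001, 0.001, -1.0]]
contact_force: [-0.7, 0.4, -1.7]
grip_width: 0.0577
grip_force: 128.5
time_s: 28.48
position: [0.4849, -0.3144, 0.2599]
ee_rot: [[-0.994, 0.112, 0.0], [0.112, 0.994, -0.0], [-0.0, -0.0, -1.0]]
contact_force: [0.6, -1.1, -1.7]
grip_width: 0.0578
grip_force: 128.5
[ 9.0000e-02  4.7000e-01 -1.7400e+00  1.0000e-02  2.1000e-01 -1.0000e-02
  1.2852e+02]
```

```bash
python3 -m jog '40 0 0 -1 0;40 0 0 -1 0;40 0 0 -1 0;40 0 0 -1 0;40 0 0 -1 0;40 0 0 0 0;40 0 0 0 0;40 0 0 0 0;40 0 0 0 0;40 0 0 0 0'
python3 w.py;python3 - <<'E'
from fit import *
s=robot.state();measure(vision.camera("top"),s["position"][2]-.2356,-np.arcsin(s["ee_rot"][0,1]),s["position"]);print(s["position"])
E
```

```text
time_s: 29.57
position: [0.4849, -0.3145, 0.2552]
ee_rot: [[-0.994, 0.111, 0.0], [0.111, 0.994, -0.0], [-0.0, -0.0, -1.0]]
contact_force: [-3.6, 1.7, 4.7]
grip_width: 0.0581
grip_force: 129.1
[ -3.37   1.34   5.77   0.35   0.42   0.14 129.1 ]
front err mm [2.  2.  2.  2.5 2.5 2.  1.5 1.5 1.5 2.  2.  2.  2.  1.5 1.5] median 2.0000000000000018
left err mm [5.5 5.5 5.5 6.  6.  6.  6.  5.5 5.  5.5 5.  3.5 3.  2.  2. ] 5.500000000000005
[ 0.48486995 -0.31450837  0.25519884]
```

Contact at origin height ≈ 20 mm: foot is in the recess. Release, rise, shut the fingers and go over the tray's centre.

```bash
python3 -m jog '60 0 0 0 0;62 0 0 0 0;85 0 0 0 0;85 0 0 0 0;85 0 0 0 0;85 0 0 0 0;85 0 0 0 0;85 0 0 5 0;85 0 0 10 0;85 0 0 15 0'
python3 -m jog '85 0 0 20 0;85 0 0 25 0;85 0 0 20 0;0 10 -1 5 0;0 16 -1.5 0 0;0 20 -2 0 0;0 20 -2 0 0;0 18 -2 0 0;0 10 -1 0 0;0 5 -1 0 0'
python3 -m jog '0 0 0 0 0;0 0 0 -10 0;0 0 0 -16 0;0 0 0 -18 0;0 0 0 -18 0;0 0 0 -18 0;0 0 0 -18 0;0 0 0 -14 0;0 0 0 -10 0;0 0 0 -5 0'
python3 w.py; python3 tray.py
```

```text
time_s: 30.7
position: [0.4844, -0.314, 0.2843]
ee_rot: [[-0.994, 0.112, -0.002], [0.112, 0.994, 0.002], [0.002, 0.001, -1.0]]
contact_force: [0.2, -1.1, -0.9]
grip_width: 0.0848
grip_force: 0.0
time_s: 31.53
position: [0.5851, -0.3248, 0.3558]
ee_rot: [[-0.994, 0.111, 0.001], [0.111, 0.994, -0.001], [-0.001, -0.001, -1.0]]
contact_force: [-0.3, -0.2, 0.6]
grip_width: 0.0005
grip_force: 0.0
time_s: 32.37
position: [0.5829, -0.3246, 0.2257]
ee_rot: [[-0.994, 0.112, -0.002], [0.112, 0.994, 0.002], [0.002, 0.001, -1.0]]
contact_force: [-0.5, 0.0, -0.5]
grip_width: -0.0
grip_force: 0.0
[-0.23  0.1   0.06  0.02 -0.    0.01  0.  ]
blue [335, 154, 22, 36, 403] [[0.588, -0.259], [0.698, -0.282], [0.687, -0.336], [0.578, -0.312]]
blue [356, 192, 20, 14, 149] [[0.54, -0.324], [0.577, -0.329], [0.572, -0.387], [0.535, -0.382]]
yellow [30, 264, 43, 37, 755] [[0.333, 0.623], [0.395, 0.558], [0.331, 0.495], [0.27, 0.561]]
yellow [210, 154, 92, 90, 608] [[0.485, 0.111], [0.7, 0.051], [0.634, -0.165], [0.422, -0.1]]
```

```bash
python3 -m jog '0 0 0 -6 0;0 0 0 -6 0;0 0 0 -2 0;0 0 0 -2 0;0 0 0 -1 0;0 0 0 -1 0;0 0 0 -1 0;0 0 0 0 0;0 0 0 0 0;0 0 0 0 0'
python3 w.py
python3 -m jog '0 0 0 -1 0;0 0 0 -1 0;0 0 0 -1 0;0 0 0 -1 0;0 0 0 0 0;0 0 0 0 0;0 0 0 0 0;0 0 0 0 0;0 0 0 0 0;0 0 0 0 0'
python3 w.py
```

```text
time_s: 33.5
position: [0.5839, -0.3249, 0.209]
ee_rot: [[-0.994, 0.112, 0.0], [0.112, 0.994, -0.0], [-0.0, -0.0, -1.0]]
contact_force: [-1.7, 0.1, 1.7]
grip_width: -0.0003
grip_force: 1.1
[-1.14  0.39  2.77  0.13  0.16  0.01  1.42]
time_s: 34.58
position: [0.5839, -0.325, 0.2052]
ee_rot: [[-0.994, 0.112, 0.0], [0.112, 0.994, -0.0], [-0.0, -0.0, -1.0]]
contact_force: [-2.7, 0.6, 4.7]
grip_width: -0.0004
grip_force: 2.6
[-1.95  1.36  5.12  0.24  0.32  0.02  2.59]
```

```bash
python3 -m jog '0 0 0 -1 0;0 0 0 -1 0;0 0 0 -1 0;0 0 0 -1 0;0 0 0 -1 0;0 0 0 0 0;0 0 0 0 0;0 0 0 0 0;0 0 0 0 0;0 0 0 0 0'
python3 w.py
python3 -m jog '0 0 0 -1 0;0 0 0 -1 0;0 0 0 -1 0;0 0 0 0 0;0 0 0 0 0;0 0 0 0 0;0 0 0 0 0;0 0 0 0 0;0 0 0 0 0;0 0 0 0 0'
python3 w.py
```

```text
time_s: 35.67
position: [0.5841, -0.3251, 0.2027]
ee_rot: [[-0.994, 0.111, 0.0], [0.111, 0.994, -0.0], [-0.0, -0.0, -1.0]]
contact_force: [-7.0, 4.8, 19.6]
grip_width: 0.0002
grip_force: 9.6
[-7.77e+00  5.51e+00  1.94e+01  9.10e-01  1.44e+00 -1.00e-02  9.56e+00]
time_s: 36.75
position: [0.5844, -0.3252, 0.2025]
ee_rot: [[-0.994, 0.111, 0.0], [0.111, 0.994, -0.001], [-0.0, -0.001, -1.0]]
contact_force: [-14.6, 8.6, 34.9]
grip_width: 0.0
grip_force: 17.3
[-1.476e+01  9.130e+00  3.500e+01  1.650e+00  2.620e+00 -2.000e-02
  1.735e+01]
```

Blocked 6.5–7 mm lower at 35 N: pad fully down. Retract and check.

```bash
python3 -m jog '0 0 0 2 0;0 0 0 3 0;0 0 0 5 0;0 0 0 15 0;0 0 0 25 0;0 0 0 30 0;0 0 0 30 0;0 0 0 30 0;0 0 0 30 0;0 0 0 15 0'
python3 -m jog '0 -30 0 0 0;0 -30 0 0 0;0 -30 0 0 0;0 -30 0 0 0;0 -30 0 0 0;0 -30 0 0 0;0 0 0 0 0;0 0 0 0 0;0 0 0 0 0;0 0 0 0 0'
python3 tray.py
python3 - <<'E'
from fit import *
a=vision.camera("top")
y=np.radians(-6.4);d=np.array([np.cos(y),np.sin(y)])
for z in(.013,.020):measure(a,z,y,np.array([.5839,-.325])-.098*d)
# side view: spout front corners and grip tip predicted vs. found, blanks count in hopper
H=cv2.cvtColor(a,cv2.COLOR_BGR2HSV);m=cv2.inRange(H,(0,0,135),(179,60,255));m[:,:210]=0;m[:,302:]=0;m[:160]=0;m[242:]=0
k,l,st,c=cv2.connectedComponentsWithStats(m);print([(s[4],ct.round().tolist()) for s,ct in zip(st[1:],c[1:]) if s[4]>15])
E
```

```text
time_s: 37.83
position: [0.5844, -0.3253, 0.3873]
ee_rot: [[-0.994, 0.112, 0.005], [0.112, 0.994, -0.004], [-0.006, -0.003, -1.0]]
contact_force: [0.2, 0.6, 1.0]
grip_width: -0.0002
grip_force: 0.0
time_s: 38.67
position: [0.4045, -0.325, 0.3822]
ee_rot: [[-0.994, 0.111, 0.001], [0.111, 0.994, -0.001], [-0.001, -0.001, -1.0]]
contact_force: [0.2, -0.3, -0.7]
grip_width: 0.0001
grip_force: 0.0
blue [333, 155, 44, 63, 2327] [[0.509, -0.254], [0.694, -0.275], [0.682, -0.402], [0.499, -0.378]]
yellow [30, 264, 43, 37, 751] [[0.333, 0.623], [0.395, 0.558], [0.331, 0.495], [0.27, 0.561]]
yellow [210, 154, 92, 90, 616] [[0.485, 0.111], [0.7, 0.051], [0.633, -0.165], [0.422, -0.1]]
front err mm [1.  0.5 0.5 0.5 1.  1.  1.  1.  0.5 1.  0.5 1.  0.5 0.5 0.5] median 0.5000000000000004
left err mm [5.  5.  4.5 4.  4.5 5.  5.  5.  4.  4.5 3.5 3.  2.  1.5 1.5] 4.5000000000000036
front err mm [-1.  -1.  -1.  -1.  -1.  -1.  -0.5 -1.  -1.  -1.  -1.5 -1.5 -1.5 -1.
 -1. ] median -0.9999999999999974
left err mm [5.5 5.5 5.  5.  5.5 5.5 6.  6.  5.5 5.5 5.  4.5 2.5 2.5 2.5] 5.500000000000005
[(np.int32(510), [215.0, 179.0]), (np.int32(1101), [273.0, 185.0]), (np.int32(186), [289.0, 163.0]), (np.int32(112), [256.0, 186.0]), (np.int32(91), [242.0, 191.0]), (np.int32(63), [277.0, 196.0]), (np.int32(193), [257.0, 216.0]), (np.int32(494), [229.0, 236.0]), (np.int32(64), [296.0, 238.0])]
```

```bash
python3 -c "
from bench import ticket
print(ticket.close_job())"
```

```text
the job is handed in; nothing more can be done
None
```

I handed the job in at about 39 s (limit 61 s); the hand-in gave no verdict. All four blanks are in the hopper, and the empty tray stands centred in the black nest. The pad should be fully down: it stopped about 6.5 mm lower under 35 N, though I had no direct reading of the pad.

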